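# Stow the graded trays in the latched hardware box

### The job

Unlock the grey steel hardware box by turning the black knob on its hatch a quarter turn clockwise, and swing the hatch right open until it stands upright or leans back past upright. Then set the larger wooden tray flat on the floor of the box, and the smaller tray with the grip flat inside the larger one. Set them down gently rather than dropping them, leave the hatch open, and leave the other things round the box where they are.

Things in the scene. Friction and masses are not known exactly. Their poses are not given: they have to be found in the camera images.
- hardware_box: Grey painted steel box fixed to the worktop, 220 (x) x 280 (y) x 95 mm high, open on top under its hatch; walls and floor 4 mm thick. Origin: centre of its underside; z up, x from the knob side (nearest the robot) towards the hinge side. Inside it is 212 x 272 mm; a lip 3 mm thick juts 20 mm inwards along the top of the -x wall (as far as x = -86 mm), under which the latch's cam hooks.
- hatch (a joint): Angle of the hatch, the flat steel lid on top of the box (224 x 284 x 4 mm, 0.35 kg), hinged along the box's +x top edge: 0 shut, grows as its -x edge swings up, to its stop at 2.0 rad; about 1.57 is upright. A friction hinge (0.5 N m) holds it wherever it is left. It cannot open before the knob has been turned to about 1.2 rad.
- hatch_hinge (a point): Point on the hatch's hinge axis, halfway along it: 110 mm to +x of the box's origin and 95 mm above the worktop. Carries the hatch's axes: y along the hinge; as the hatch opens it turns about +y.
- hatch_edge (a point): Middle of the hatch's free edge, 222 mm from the hinge axis; it carries the hatch's axes.
- cam_knob (a joint): Angle of the latch knob: about 0 is latched (starts within 0.15 rad of it), grows to its stop at 1.571 rad as the knob is turned clockwise seen from outside (above, while shut); free of the lip from about 1.2 rad (turn it to 1.3 or more). Friction 0.06 N m; it stays where it is left.
- knob_grip (a point): Grip point of the black wing knob on the hatch: on the knob's axis, 176 mm from the hinge axis, 29 mm above the hatch's outer face. The knob is an upright bar 12 mm thick (its own x) and 46 mm long (its own y) whose top is 41 mm above the hatch, on a disc 38 mm in diameter and 11 mm high. The point carries the knob's axes: at joint 0 the bar lies along the hinge, at 1.571 across it.
- large_tray: The larger tray: open box of pale wood, 150 (x) x 64 (y) x 32 mm high, walls and floor 4 mm thick (inside 142 x 56 mm), 0.14 kg, empty, loose on the worktop. Origin: centre of its underside, z up.
- small_tray: The smaller tray: open box of browner wood, 118 (x) x 42 (y) x 22 mm high, with a few brass screws fixed in it, 0.09 kg, loose. In its middle an upright grip 40 mm long (x), 12 mm thick (y) rises to 62 mm. Origin: centre of its underside, z up.
- tape_measure: Bystander: yellow steel tape, 36 x 78 x 63 mm, standing on the worktop. Origin: centre of its underside.
- coffee_mug: Bystander: white mug, 97 mm high, 110 mm over its handle. Origin: centre of its underside.
- screwdriver: Bystander: screwdriver with an orange handle, 227 mm long, 32 mm high, lying beyond the box. Origin: centre of its underside, length along y.
Things that resemble listed ones, but are neither listed nor needed, are in the scene too. Leave any blue look-alike of the small_tray alone.

How it is judged:
By the outcome, as a careful person would: the job done as asked, in the order asked, and still so for the second after the job is handed in, with the robot touching nothing.
It also fails if it takes over 72 s, if anything falls off the work surface, if the arm or the gripper's body presses on something with over 40 N, if the wrist force passes 120 N, or if a joint passes its speed limit or range.

### The arm

A 6-joint arm with a two-finger parallel gripper is mounted at the origin on a cart in front of the work surface, level with it; the furniture and walls round the work are solid. World frame = base frame: x ahead of the robot, y to its left, z up, the work surface at z = 0. Lengths are in m, angles in rad, forces in N, time in s.
With the tool pointing down it reaches from about 0.275 to 0.975 m from the base axis. Payload 8.4 kg.
Tool frame: the origin (TCP) lies on the front face of the gripper's body, between the roots of the fingers; the fingertips stand 88 mm ahead of it and the grasp point (between the pads) lies 69 mm ahead of it; z points along the fingers, y is the direction in which the jaws open and shut (so a half turn about z gives the same grasp; the last joint's range is limited). The gripper opens to 92 mm and grips with 3 to 60 N. Pads are 20 mm wide; open, the fingers measure 128 mm over their backs; the gripper's body (75 mm by 189 mm) begins 69 mm behind the grasp point.
Start: joints at [-1.168, 0.353, 1.633, -0, 1.155, -0.002], TCP at [0.246, -0.574, 0.303] pointing down, gripper open.
Joint ranges: [-2.63, 2.63], [-0.92, 2.1], [0.06, 2.66], [-1.3, 4.44], [0, 2.69], [-3.02, 3.02]. Speed limits (rad/s): [2.22, 2.22, 2.79, 3.14, 3.14, 3.14].

### API

Orientations are given as a 3x3 rotation matrix whose columns are the frame's x, y, z axes.
In Python, from station import bot gives the robot as it stands.
- The arm moves only by the tool play_rows, never from a script. Its argument "moves" is a list of rows, each an object with "translation": the shift along the tool's x, y, z in mm, a list of three; "twist": the turn, a rotation vector about the tool's x, y, z in rad, a list of three; "gripper": the gripper's target within -1 to 1 (shut at 1, half-way at 0, fully open at -1). A call has 1 to 12 rows; each row is the pose to reach, as a shift and turn from the pose measured when the call began, along the tool's axes at that moment; what a row does not reach only later rows make up. A row lasts 1/12 s, in which the tool goes at most 41.7 mm and 7.16 degrees, less where a joint would pass 70% of its speed; a pose out of reach is approached as far as the arm can. A call with a gripper value outside its range is refused whole. The fingers move at their own pace and stop on an object; the grip force is fixed at half the most. Time passes only in rows, so rows that repeat a pose let the fingers close. It gives the time, the measured TCP pose, the force and the opening at its end, in the units of the state.
- bot.sense(): the state, without advancing time (a new reading comes with each control period).
- bot.camera(name): name is "scene" or "top" or "wrist"; returns (picture, depth): 420x560x3 uint8, red, green, blue; 420x560 float32, m along the optical axis (not along the pixel's ray), 0 where there is no reading.
- bot.calibration(name): a dict with "fx", "fy", "cx", "cy" (pixels), "dist_coeffs" ([k1, k2, p1, p2, k3] as OpenCV has them; the pictures are not rectified), "T" (4x4, takes a point from camera to world coordinates); the wrist camera has in their place "hand_eye" (4x4, takes a point from camera to tool coordinates, whose origin is the TCP and whose axes are the flange's). Camera axes: x right, y down, z forward; pixel columns grow to the right and rows downward; lengths in m; the calibration is good to about 2 mm. A picture is of the moment at which its call begins: read the wrist's pose just before it. calibration takes no time and is no camera call.
- bot.sign_off(): hands the job in, once; it reports no verdict.
The state is a dict: "time_s": time; "joint_pos": joint angles; "joint_velocities": joint speeds; "joint_torque": joint torques, N m; "ee_pos": TCP position; "eef_rot": TCP orientation; "wrist_force": force on the tool from outside, world axes, zero at the start; "wrist_torque": the same for the moment, N m; "gripper_width": finger opening in m.
Only numpy, scipy, OpenCV 4.12 (cv2) and the standard library are available. Lean on these libraries where they do the work, as an engineer would, in place of code of your own. Each camera call takes 0.05 s, during which the arm holds its last target. There are 200 camera calls.

## Working session

There is one attempt and no reset: what is moved stays moved. The work goes in short steps, Python scripts to look and compute and a tool call to move; the robot and the scene stay as the last step left them, time stands still between calls to the robot, and variables do not carry over. Pictures are saved under pics/ and viewed, about 8 in all and at most 12, crops included, and the job is handed in when it is done.

Besides the shell and the picture viewer there is one more tool, called after "Call:" as name(argument=value, ...), one argument or row to a line, values as JSON. play_rows: Moves the arm, as the interface text tells. Its arguments: {"type":"object","properties":{"moves":{"type":"array","items":{"type":"object","properties":{"translation":{"type":"array","items":{"type":"number"}},"twist":{"type":"array","items":{"type":"number"}},"gripper":{"type":"number"}}}}},"required":["moves"]}

```bash
mkdir -p pics; ls; cat > h.py <<'E'
import numpy as np, cv2
from station import bot
def snap(n):
    s=bot.sense(); p,d=bot.camera(n); c=bot.calibration(n)
    if 'T' in c: T=np.array(c['T'])
    else:
        W=np.eye(4); W[:3,:3]=s['eef_rot']; W[:3,3]=s['ee_pos']; T=W@np.array(c['hand_eye'])
    K=np.array([[c['fx'],0,c['cx']],[0,c['fy'],c['cy']],[0,0,1.]])
    v,u=np.mgrid[:420,:560]
    q=cv2.undistortPoints(np.stack([u,v],-1).reshape(-1,1,2).astype(np.float64),K,np.array(c['dist_coeffs'],float)).reshape(420,560,2)
    X=np.concatenate([q*d[...,None],d[...,None]],-1)@T[:3,:3].T+T[:3,3]
    X[d==0]=np.nan
    return p,d,X
def save(n,p): cv2.imwrite('pics/'+n+'.png',p[...,::-1])
E
python3 - <<'E'
from h import *
s=bot.sense(); print(s['time_s'],s['ee_pos'],np.round(s['eef_rot'],3).tolist(),s['gripper_width'])
for n in('top','scene'):
    p,d,X=snap(n); np.savez('pics/'+n+'.npz',p=p,X=X); save(n,p)
E
```

```text
pics
0.0 [ 0.24599411 -0.5741501   0.30197633] [[0.919, 0.394, -0.001], [0.394, -0.919, 0.001], [-0.0, -0.001, -1.0]] 0.09174940464594629
```

View pics/top.png

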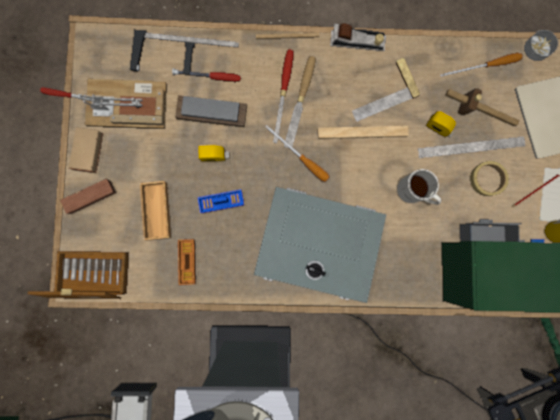

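View pics/scene.png

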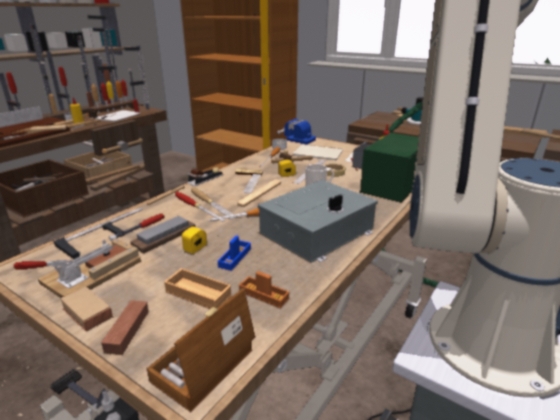

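Top view: hatch with knob at about (316,270), large tray (156,210), small tray (187,261), blue look-alike (221,202). Now to world coordinates.

```bash
python3 - <<'E'
from h import *
f=np.load('pics/top.npz'); p,X=f['p'],f['X']
for u,v in [(316,270),(290,230),(156,210),(187,261),(187,250),(221,202),(100,200),(320,245),(250,355),(420,187),(210,152)]:
    print(u,v,np.round(X[v,u],3))
def blob(name,m):
    n,l,st,c=cv2.connectedComponentsWithStats(m.astype(np.uint8))
    k=1+np.argmax(st[1:,4]); P=X[l==k]; P=P[:,:]
    r=cv2.minAreaRect((P[:,:2]*1000).astype(np.float32))
    print(name,st[k],np.round(r[0],1),np.round(r[1],1),round(r[2],1),'z',np.round(np.nanpercentile(P[:,2],[5,50,95]),4)); print(np.round(cv2.boxPoints(r),0).tolist())
    return P
z=X[...,2]
v,u=np.mgrid[:420,:560]
def win(a,b,c,d): return (u>a)&(u<b)&(v>c)&(v<d)
blob('hatch',win(240,400,170,310)&(z>.085)&(z<.108))
blob('knob',win(290,345,250,290)&(z>.125)&(z<.17))
blob('knoball',win(290,345,250,290)&(z>.115)&(z<.17))
blob('large',win(130,175,170,245)&(z>.022)&(z<.06))
blob('large',win(130,175,170,245)&(z>.016)&(z<.06))
blob('small',win(172,203,230,290)&(z>.012)&(z<.09))
blob('grip',win(172,203,230,290)&(z>.045)&(z<.09))
E
```

```text
316 270 [ 0.466 -0.185  0.14 ]
290 230 [ 0.56  -0.124  0.101]
156 210 [0.611 0.233 0.003]
187 261 [0.477 0.138 0.037]
187 250 [0.505 0.145 0.006]
221 202 [0.633 0.057 0.031]
100 200 [0.633 0.379 0.009]
320 245 [ 0.525 -0.199  0.098]
250 355 [ 0.109 -0.011 -0.512]
420 187 [ 0.686 -0.472  0.038]
210 152 [0.76  0.086 0.061]
hatch [  254   186   132   118 10424] [ 530.4 -200.1] [286.4 231.7] 77.3 z [0.0962 0.0994 0.1027]
[[386.0, -314.0], [612.0, -365.0], [675.0, -86.0], [449.0, -35.0]]
knob [307 266  19  11  99] [ 463.2 -184.7] [45.  11.8] 69.5 z [0.1354 0.1394 0.1422]
[[450.0, -204.0], [461.0, -208.0], [477.0, -166.0], [466.0, -162.0]]
knoball [306 266  20  11 101] [ 463.2 -184.6] [45.1 11.8] 69.5 z [0.1352 0.1394 0.1422]
[[450.0, -204.0], [461.0, -208.0], [477.0, -166.0], [466.0, -161.0]]
large [139 181  31  60 365] [608.4 230.1] [152.8  65.6] 7.8 z [0.0233 0.0309 0.035 ]
[[528.0, 252.0], [537.0, 187.0], [689.0, 208.0], [680.0, 273.0]]
large [139 181  32  60 442] [608.4 230.1] [152.8  65.6] 7.8 z [0.0176 0.0301 0.0347]
[[528.0, 252.0], [537.0, 187.0], [689.0, 208.0], [680.0, 273.0]]
small [178 240  18  45 362] [474.5 143. ] [115.5  42.8] 2.9 z [0.0139 0.0226 0.0623]
[[416.0, 161.0], [418.0, 119.0], [533.0, 125.0], [531.0, 167.0]]
grip [181 255   6  16  90] [474.2 142.9] [37.7 10.8] 2.7 z [0.0477 0.0608 0.0642]
[[455.0, 147.0], [456.0, 137.0], [493.0, 138.0], [493.0, 149.0]]
```

```bash
cat >> h.py <<'E'
from scipy.spatial.transform import Rotation as R
C=np.array([.5304,-.2001]); YAW=np.radians(-12.7); bx=np.array([np.cos(YAW),np.sin(YAW)]); by=np.array([-bx[1],bx[0]])
def down(yang):  # tool pointing down, jaw axis at yang deg
    a=np.radians(yang); y=np.array([np.cos(a),np.sin(a),0]); z=np.array([0,0,-1.]); return np.c_[np.cross(y,z),y,z]
def tilt(Rm,ang): # turn about box +y
    return R.from_rotvec(ang*np.r_[by,0]).as_matrix()@Rm
def go(*targets):
    s=bot.sense(); R0=np.array(s['eef_rot']); p0=np.array(s['ee_pos'])
    print('t',round(s['time_s'],2),'p',np.round(p0,4),'yang',round(np.degrees(np.arctan2(R0[1,1],R0[0,1])),1),'F',np.round(s['wrist_force'],1),'w',round(s['gripper_width'],4),'q',np.round(s['joint_pos'],2))
    for p,Rm in targets:
        print(np.round(R0.T@(np.array(p)-p0)*1000,1).tolist(), np.round(R.from_matrix(R0.T@Rm).as_rotvec(),3).tolist())
E
python3 - <<'E'
from h import *
go(([.33,-.35,.30],down(-66.8)),([.464,-.185,.30],down(-20.5)),([.464,-.185,.2],down(-20.5)))
E
```

```text
t 0.1 p [ 0.246  -0.5742  0.3021] yang -66.8 F [0.1 0.4 0.7] w 0.0918 q [-1.17  0.35  1.63  0.    1.16 -0.  ]
[165.5, -173.0, 2.3] [-0.001, -0.0, -0.0]
[353.6, -271.9, 2.4] [-0.001, -0.001, -0.808]
[353.6, -271.7, 102.4] [-0.001, -0.001, -0.808]
```

Call:
play_rows(
  moves=[
    {"translation": [165, -173, 2], "twist": [0, 0, 0], "gripper": -1},
    {"translation": [165, -173, 2], "twist": [0, 0, 0], "gripper": -1},
    {"translation": [165, -173, 2], "twist": [0, 0, 0], "gripper": -1},
    {"translation": [165, -173, 2], "twist": [0, 0, 0], "gripper": -1},
    {"translation": [165, -173, 2], "twist": [0, 0, 0], "gripper": -1},
    {"translation": [354, -272, 2], "twist": [0, 0, -0.81], "gripper": -0.3},
    {"translation": [354, -272, 2], "twist": [0, 0, -0.81], "gripper": -0.3},
    {"translation": [354, -272, 2], "twist": [0, 0, -0.81], "gripper": -0.3},
    {"translation": [354, -272, 2], "twist": [0, 0, -0.81], "gripper": -0.3},
    {"translation": [354, -272, 2], "twist": [0, 0, -0.81], "gripper": -0.3},
    {"translation": [354, -272, 2], "twist": [0, 0, -0.81], "gripper": -0.3},
    {"translation": [354, -272, 2], "twist": [0, 0, -0.81], "gripper": -0.3},
  ],
)

```text
time_s: 1.1
ee_pos: [0.4671, -0.1805, 0.3003]
eef_rot: [[0.339, 0.941, 0.001], [0.941, -0.339, 0.003], [0.003, -0.0, -1.0]]
wrist_force: [-0.7, -0.3, 0.4]
gripper_width: 0.0598
```

```bash
python3 - <<'E'
from h import *
p,d,X=snap('wrist'); save('w1',p); z=X[...,2]
for lo,hi in((.127,.15),(.09,.106)):
    m=((z>lo)&(z<hi)).astype(np.uint8); n,l,st,c=cv2.connectedComponentsWithStats(m)
    for k in 1+np.argsort(-st[1:,4])[:3]:
        P=X[l==k]; r=cv2.minAreaRect((P[:,:2]*1000).astype(np.float32)); print(lo,st[k],np.round(r[0],1),np.round(r[1],1),round(r[2],1),np.round(np.median(P[:,2]),4))
go(([.464,-.185,.3],down(-20.5)))
E
```

```text
0.127 [272 200  15  56 788] [ 466.5 -184.9] [45.2 11.6] 69.7 0.1401
0.09 [  200    18   281   326 66927] [ 532.4 -200.5] [286.6 230.8] 77.5 0.0998
0.09 [530 341   6   4  13] [ 678.2 -420. ] [5.4 1.6] 19.7 0.0912
0.09 [527 344   1   1   1] [ 672.8 -420.2] [0. 0.] 0.0 0.0903
t 1.15 p [ 0.4657 -0.1822  0.3001] yang -19.7 F [-0.1  0.2 -0.6] w 0.0596 q [-0.38  0.16  1.9   0.    1.08 -0.03]
[-3.2, -0.7, 0.1] [-0.001, -0.001, 0.014]
```

Call:
play_rows(
  moves=[
    {"translation": [-2.4, 1.6, 35], "twist": [0, 0, 0], "gripper": -0.3},
    {"translation": [-2.4, 1.6, 65], "twist": [0, 0, 0.01], "gripper": -0.3},
    {"translation": [-2.4, 1.6, 85], "twist": [0, 0, 0.01], "gripper": -0.3},
    {"translation": [-2.4, 1.6, 95], "twist": [0, 0, 0.01], "gripper": -0.3},
    {"translation": [-2.4, 1.6, 99], "twist": [0, 0, 0.01], "gripper": -0.3},
    {"translation": [-2.4, 1.6, 99], "twist": [0, 0, 0.01], "gripper": 1},
    {"translation": [-2.4, 1.6, 99], "twist": [0, 0, 0.01], "gripper": 1},
    {"translation": [-2.4, 1.6, 99], "twist": [0, 0, 0.01], "gripper": 1},
    {"translation": [-2.4, 1.6, 99], "twist": [0, 0, 0.01], "gripper": 1},
    {"translation": [-2.4, 1.6, 99], "twist": [0, 0, 0.01], "gripper": 1},
  ],
)

```text
time_s: 1.98
ee_pos: [0.4668, -0.1851, 0.2021]
eef_rot: [[0.346, 0.938, 0.001], [0.938, -0.346, 0.001], [0.001, 0.001, -1.0]]
wrist_force: [0.6, -0.6, -0.3]
gripper_width: 0.0284
```

Call:
play_rows(
  moves=[
    {"translation": [0, 0, 0], "twist": [0, 0, 0], "gripper": 1},
    {"translation": [0, 0, 0], "twist": [0, 0, 0], "gripper": 1},
    {"translation": [0, 0, 0], "twist": [0, 0, 0], "gripper": 1},
    {"translation": [0, 0, 0], "twist": [0, 0, 0], "gripper": 1},
    {"translation": [0, 0, 0], "twist": [0, 0, 0], "gripper": 1},
  ],
)

```text
time_s: 2.4
ee_pos: [0.466, -0.1848, 0.2023]
eef_rot: [[0.346, 0.938, -0.001], [0.938, -0.346, 0.002], [0.001, -0.001, -1.0]]
wrist_force: [-4.8, 1.5, 7.1]
gripper_width: 0.0119
```

Call:
play_rows(
  moves=[
    {"translation": [0, 0, 0], "twist": [0, 0, 0.12], "gripper": 1},
    {"translation": [0, 0, 0], "twist": [0, 0, 0.24], "gripper": 1},
    {"translation": [0, 0, 0], "twist": [0, 0, 0.36], "gripper": 1},
    {"translation": [0, 0, 0], "twist": [0, 0, 0.48], "gripper": 1},
    {"translation": [0, 0, 0], "twist": [0, 0, 0.6], "gripper": 1},
    {"translation": [0, 0, 0], "twist": [0, 0, 0.72], "gripper": 1},
    {"translation": [0, 0, 0], "twist": [0, 0, 0.84], "gripper": 1},
    {"translation": [0, 0, 0], "twist": [0, 0, 0.96], "gripper": 1},
    {"translation": [0, 0, 0], "twist": [0, 0, 1.08], "gripper": 1},
    {"translation": [0, 0, 0], "twist": [0, 0, 1.2], "gripper": 1},
    {"translation": [0, 0, 0], "twist": [0, 0, 1.32], "gripper": 1},
    {"translation": [0, 0, 0], "twist": [0, 0, 1.37], "gripper": 1},
  ],
)

```text
time_s: 3.4
ee_pos: [0.4666, -0.1859, 0.2025]
eef_rot: [[0.987, -0.158, 0.001], [-0.158, -0.987, -0.001], [0.001, 0.001, -1.0]]
wrist_force: [1.3, -7.4, -4.0]
gripper_width: 0.0117
```

```bash
cat > arc.py <<'E'
import sys
from h import *
# poses for lifting by knob: rotate current pose about hinge axis by th, tool tilt fraction f
s=bot.sense(); R0=np.array(s['eef_rot']); p0=np.array(s['ee_pos'])
go()
H=np.r_[np.array([.5322,-.2003])+.110*bx,.095]
g0=p0+R0[:,2]*.069
for th in np.radians(np.arange(4,49,4)):
    Q=R.from_rotvec(th*np.r_[by,0]).as_matrix()
    g=H+Q@(g0-H); Rm=R.from_rotvec(0.8*th*np.r_[by,0]).as_matrix()@R0
    p=g-Rm[:,2]*.069
    print(round(np.degrees(th)),np.round(R0.T@(p-p0)*1000,0).tolist(),np.round(R.from_matrix(R0.T@Rm).as_rotvec(),2).tolist(),np.round(p,3))
E
python3 arc.py
```

```text
t 3.4 p [ 0.4666 -0.1859  0.2025] yang -99.1 F [ 1.3 -7.4 -4. ] w 0.0117 q [-0.38  0.29  1.98 -0.    0.87  1.35]
4 [7.0, 0.0, -12.0] [0.0, -0.06, -0.0] [ 0.473 -0.187  0.215]
8 [15.0, 1.0, -24.0] [0.01, -0.11, -0.0] [ 0.481 -0.189  0.226]
12 [23.0, 1.0, -35.0] [0.01, -0.17, -0.0] [ 0.489 -0.191  0.238]
16 [33.0, 2.0, -46.0] [0.01, -0.22, -0.0] [ 0.499 -0.193  0.248]
20 [43.0, 3.0, -56.0] [0.02, -0.28, -0.0] [ 0.508 -0.195  0.258]
24 [54.0, 3.0, -65.0] [0.02, -0.33, -0.0] [ 0.519 -0.198  0.267]
28 [65.0, 4.0, -73.0] [0.02, -0.39, -0.0] [ 0.53  -0.2    0.276]
32 [77.0, 5.0, -81.0] [0.03, -0.45, -0.0] [ 0.542 -0.203  0.284]
36 [90.0, 6.0, -88.0] [0.03, -0.5, -0.0] [ 0.554 -0.206  0.291]
40 [103.0, 7.0, -94.0] [0.03, -0.56, -0.0] [ 0.567 -0.208  0.297]
44 [116.0, 7.0, -100.0] [0.04, -0.61, -0.0] [ 0.58  -0.211  0.302]
48 [130.0, 8.0, -104.0] [0.04, -0.67, -0.0] [ 0.593 -0.214  0.307]
```

Call:
play_rows(
  moves=[
    {"translation": [7, 0, -12], "twist": [0, -0.06, 0], "gripper": 1},
    {"translation": [15, 1, -24], "twist": [0.01, -0.11, 0], "gripper": 1},
    {"translation": [23, 1, -35], "twist": [0.01, -0.17, 0], "gripper": 1},
    {"translation": [33, 2, -46], "twist": [0.01, -0.22, 0], "gripper": 1},
    {"translation": [43, 3, -56], "twist": [0.02, -0.28, 0], "gripper": 1},
    {"translation": [54, 3, -65], "twist": [0.02, -0.33, 0], "gripper": 1},
    {"translation": [65, 4, -73], "twist": [0.02, -0.39, 0], "gripper": 1},
    {"translation": [77, 5, -81], "twist": [0.03, -0.45, 0], "gripper": 1},
    {"translation": [90, 6, -88], "twist": [0.03, -0.5, 0], "gripper": 1},
    {"translation": [103, 7, -94], "twist": [0.03, -0.56, 0], "gripper": 1},
    {"translation": [116, 7, -100], "twist": [0.04, -0.61, 0], "gripper": 1},
    {"translation": [130, 8, -104], "twist": [0.04, -0.67, 0], "gripper": 1},
  ],
)

```text
time_s: 4.4
ee_pos: [0.5931, -0.2143, 0.3064]
eef_rot: [[0.773, -0.172, -0.611], [-0.111, -0.984, 0.136], [-0.624, -0.037, -0.78]]
wrist_force: [-4.5, 0.8, -6.1]
gripper_width: 0.0119
```

```bash
python3 - <<'E'
from h import *
go(); p,d,X=snap('scene'); save('s2',p)
E
```

```text
t 4.4 p [ 0.5931 -0.2143  0.3064] yang -99.9 F [-4.5  0.8 -6.1] w 0.0119 q [-0.32  0.67  1.24 -0.07  1.9   1.41]
```

View pics/s2.png

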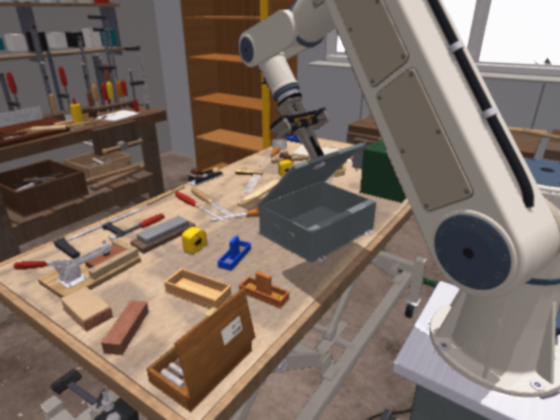

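Hatch is up about 48°. I'll release the knob, go around to the inside and push it over.

```bash
cat >> h.py <<'E'
C=np.array([.5322,-.2003]); YAW=np.radians(-12.5); bx=np.array([np.cos(YAW),np.sin(YAW)]); by=np.array([-bx[1],bx[0]])
HG=C+.11*bx
def hp(xh,z,y=0): return np.r_[HG+xh*bx+y*by,z]
E
python3 - <<'E'
from h import *
D=down(-102.5)
s=bot.sense();q=np.array(s['ee_pos']);
go((q-.065*np.array(s['eef_rot'])[:,2],np.array(s['eef_rot'])),(hp(-.02,.45),D),(hp(-.19,.45),D))
E
```

```text
t 4.45 p [ 0.5945 -0.2145  0.3058] yang -99.9 F [-11.5   1.2  11.7] w 0.0117 q [-0.32  0.68  1.24 -0.07  1.91  1.41]
[0.0, 0.0, -65.0] [0.0, 0.0, 0.0]
[-70.5, -4.5, -128.4] [-0.02, 0.682, 0.057]
[-202.2, -12.3, -21.2] [-0.02, 0.682, 0.057]
```

Call:
play_rows(
  moves=[
    {"translation": [0, 0, 0], "twist": [0, 0, 0], "gripper": -0.3},
    {"translation": [0, 0, 0], "twist": [0, 0, 0], "gripper": -0.3},
    {"translation": [0, 0, 0], "twist": [0, 0, 0], "gripper": -0.3},
    {"translation": [0, 0, 0], "twist": [0, 0, 0], "gripper": -0.3},
    {"translation": [0, 0, -35], "twist": [0, 0, 0], "gripper": -0.3},
    {"translation": [0, 0, -70], "twist": [0, 0, 0], "gripper": -0.3},
    {"translation": [0, 0, -75], "twist": [0, 0, 0], "gripper": -0.3},
    {"translation": [-25, 0, -105], "twist": [0, 0.12, 0], "gripper": 1},
    {"translation": [-50, -2, -130], "twist": [0, 0.24, 0.02], "gripper": 1},
    {"translation": [-70, -4, -128], "twist": [0, 0.36, 0.04], "gripper": 1},
    {"translation": [-70, -4, -128], "twist": [0, 0.48, 0.05], "gripper": 1},
    {"translation": [-70, -4, -128], "twist": [0, 0.6, 0.05], "gripper": 1},
  ],
)

```text
time_s: 5.45
ee_pos: [0.6197, -0.2201, 0.4522]
eef_rot: [[0.974, -0.217, -0.066], [-0.215, -0.976, 0.033], [-0.071, -0.018, -0.997]]
wrist_force: [0.4, 0.7, -0.3]
gripper_width: 0.0275
```

```bash
python3 - <<'E'
from h import *
D=down(-102.5)
go((hp(-.19,.45),D),(hp(-.19,.31),D))
p,d,X=snap('top'); z=X[...,2]; save('t2',p)
rel=(X[...,:2]-HG)@np.c_[bx,by]
m=(rel[...,0]>-.2)&(rel[...,0]<0)&(abs(rel[...,1])>.07)&(abs(rel[...,1])<.135)&(z>.115)&(z<.29)
a=np.arctan2(z[m]-.095,-rel[...,0][m]); print(m.sum(),np.degrees(np.percentile(a,[10,50,90])))
E
```

```text
t 5.45 p [ 0.6197 -0.2201  0.4522] yang -102.5 F [ 0.4  0.7 -0.3] w 0.0275 q [-0.35  0.34  1.32  0.01  1.55  1.44]
[-169.1, -0.2, 14.3] [-0.018, 0.071, -0.0]
[-159.1, 2.2, 154.0] [-0.018, 0.071, -0.0]
3367 [47.99673852 49.02145318 51.26315815]
```

Call:
play_rows(
  moves=[
    {"translation": [-40, 0, 5], "twist": [-0.02, 0.07, 0], "gripper": 1},
    {"translation": [-80, 0, 8], "twist": [-0.02, 0.07, 0], "gripper": 1},
    {"translation": [-120, 0, 12], "twist": [-0.02, 0.07, 0], "gripper": 1},
    {"translation": [-158, 0, 14], "twist": [-0.02, 0.07, 0], "gripper": 1},
    {"translation": [-169, 0, 14], "twist": [-0.02, 0.07, 0], "gripper": 1},
    {"translation": [-169, 0, 14], "twist": [-0.02, 0.07, 0], "gripper": 1},
    {"translation": [-168, 0, 50], "twist": [-0.02, 0.07, 0], "gripper": 1},
    {"translation": [-164, 1, 90], "twist": [-0.02, 0.07, 0], "gripper": 1},
    {"translation": [-161, 2, 125], "twist": [-0.02, 0.07, 0], "gripper": 1},
    {"translation": [-159, 2, 145], "twist": [-0.02, 0.07, 0], "gripper": 1},
    {"translation": [-159, 2, 154], "twist": [-0.02, 0.07, 0], "gripper": 1},
  ],
)

```text
time_s: 6.42
ee_pos: [0.4545, -0.1827, 0.3055]
eef_rot: [[0.976, -0.216, 0.002], [-0.216, -0.976, -0.002], [0.003, 0.002, -1.0]]
wrist_force: [-0.5, 0.7, -1.3]
gripper_width: 0.0006
```

```bash
python3 - <<'E'
from h import *
D=down(-102.5)
T=[(hp(-.165,.315),D)]
for th in range(50,111,5):
    t=np.radians(th); ez=.095+.222*np.sin(t); ex=-.222*np.cos(t); zt=ez-.035
    x = ex if th<=90 else (zt-.095)*np.tan(t-np.pi/2)
    T.append((hp(x-.010,zt+.088),D))
go(*T)
E
```

```text
t 6.42 p [ 0.4545 -0.1827  0.3055] yang -102.5 F [-0.5  0.7 -1.3] w 0.0006 q [-0.38  0.14  1.91 -0.    1.09  1.4 ]
[24.7, 0.4, -9.5] [0.002, -0.003, 0.0]
[37.0, 0.4, -12.5] [0.002, -0.003, 0.0]
[52.4, 0.4, -24.2] [0.002, -0.003, 0.0]
[68.7, 0.4, -34.6] [0.002, -0.003, 0.0]
[85.9, 0.4, -43.5] [0.002, -0.003, 0.0]
[103.9, 0.4, -50.9] [0.002, -0.003, 0.0]
[122.3, 0.4, -56.6] [0.002, -0.003, 0.0]
[141.3, 0.5, -60.8] [0.002, -0.003, 0.0]
[160.5, 0.5, -63.3] [0.002, -0.003, 0.0]
[179.8, 0.5, -64.1] [0.002, -0.003, 0.0]
[196.1, 0.5, -63.2] [0.002, -0.003, 0.0]
[212.2, 0.5, -60.6] [0.002, -0.003, 0.0]
[227.9, 0.5, -56.4] [0.002, -0.003, 0.0]
[243.0, 0.5, -50.5] [0.002, -0.003, 0.0]
```

Call:
play_rows(
  moves=[
    {"translation": [25, 0, -10], "twist": [0, 0, 0], "gripper": 1},
    {"translation": [37, 0, -13], "twist": [0, 0, 0], "gripper": 1},
    {"translation": [52, 0, -24], "twist": [0, 0, 0], "gripper": 1},
    {"translation": [69, 0, -35], "twist": [0, 0, 0], "gripper": 1},
    {"translation": [86, 0, -44], "twist": [0, 0, 0], "gripper": 1},
    {"translation": [104, 0, -51], "twist": [0, 0, 0], "gripper": 1},
    {"translation": [122, 0, -57], "twist": [0, 0, 0], "gripper": 1},
    {"translation": [141, 0, -61], "twist": [0, 0, 0], "gripper": 1},
    {"translation": [160, 0, -63], "twist": [0, 0, 0], "gripper": 1},
    {"translation": [180, 0, -64], "twist": [0, 0, 0], "gripper": 1},
    {"translation": [196, 0, -63], "twist": [0, 0, 0], "gripper": 1},
    {"translation": [212, 0, -61], "twist": [0, 0, 0], "gripper": 1},
  ],
)

```text
time_s: 7.42
ee_pos: [0.6629, -0.2289, 0.3674]
eef_rot: [[0.976, -0.216, 0.001], [-0.216, -0.976, -0.002], [0.002, 0.002, -1.0]]
wrist_force: [-2.2, 0.4, -1.0]
gripper_width: 0.0005
```

```bash
python3 - <<'E'
from h import *
D=down(-102.5); go((hp(.05,.36),D),(hp(-.06,.40),D))
E
```

```text
t 7.42 p [ 0.6629 -0.2289  0.3674] yang -102.5 F [-2.2  0.4 -1. ] w 0.0005 q [-0.33  0.42  1.38 -0.    1.33  1.46]
[26.2, 0.4, 7.5] [0.002, -0.002, 0.0]
[-83.7, 0.4, -32.7] [0.002, -0.002, 0.0]
```

Call:
play_rows(
  moves=[
    {"translation": [15, 0, 3], "twist": [0, 0, 0], "gripper": 1},
    {"translation": [26, 0, 7], "twist": [0, 0, 0], "gripper": 1},
    {"translation": [26, 0, 7], "twist": [0, 0, 0], "gripper": 1},
    {"translation": [0, 0, 0], "twist": [0, 0, 0], "gripper": 1},
    {"translation": [-40, 0, -20], "twist": [0, 0, 0], "gripper": 1},
    {"translation": [-80, 0, -30], "twist": [0, 0, 0], "gripper": 1},
    {"translation": [-84, 0, -30], "twist": [0, 0, 0], "gripper": 1},
  ],
)

```text
time_s: 8.0
ee_pos: [0.5769, -0.2098, 0.4002]
eef_rot: [[0.976, -0.216, 0.002], [-0.216, -0.976, -0.003], [0.003, 0.002, -1.0]]
wrist_force: [1.9, -1.3, 1.2]
gripper_width: 0.0001
```

```bash
python3 - <<'E'
from h import *
D=down(-82.2); go(([.57,.2,.35],D))
p,d,X=snap('scene'); save('s3',p)
rel=(X[...,:2]-HG)@np.c_[bx,by]; z=X[...,2]
m=(rel[...,0]>-.05)&(rel[...,0]<.12)&(abs(rel[...,1])<.13)&(z>.13)&(z<.3)&(abs(rel[...,1])>.1)
a=np.arctan2(z[m]-.095,-rel[...,0][m]); print(m.sum(),np.degrees(np.percentile(a,[10,50,90])))
E
```

```text
t 8.0 p [ 0.5769 -0.2098  0.4002] yang -102.5 F [ 1.9 -1.3  1.2] w 0.0001 q [-0.35  0.26  1.55 -0.    1.33  1.44]
[-95.6, -398.7, 49.0] [0.003, -0.003, -0.354]
823 [108.93917716 110.37715888 111.69535844]
```

View pics/s3.png

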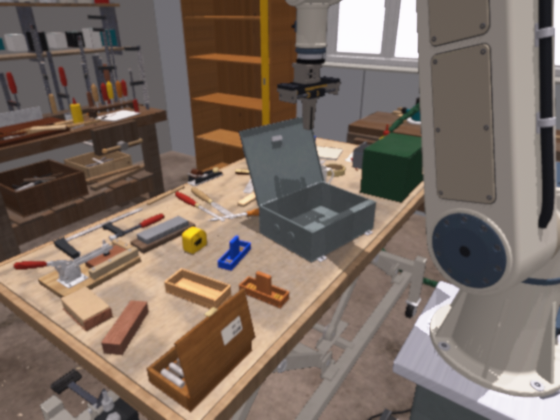

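Hatch stands at about 109°, past upright (edge near (265,130)). Now to the large tray.

Call:
play_rows(
  moves=[
    {"translation": [-96, -399, 49], "twist": [0, 0, -0.354], "gripper": -1},
    {"translation": [-96, -399, 49], "twist": [0, 0, -0.354], "gripper": -1},
    {"translation": [-96, -399, 49], "twist": [0, 0, -0.354], "gripper": -1},
    {"translation": [-96, -399, 49], "twist": [0, 0, -0.354], "gripper": -1},
    {"translation": [-96, -399, 49], "twist": [0, 0, -0.354], "gripper": -1},
    {"translation": [-96, -399, 49], "twist": [0, 0, -0.354], "gripper": -1},
    {"translation": [-96, -399, 49], "twist": [0, 0, -0.354], "gripper": -1},
    {"translation": [-96, -399, 49], "twist": [0, 0, -0.354], "gripper": -1},
    {"translation": [-96, -399, 49], "twist": [0, 0, -0.354], "gripper": -1},
    {"translation": [-96, -399, 49], "twist": [0, 0, -0.354], "gripper": -1},
    {"translation": [-96, -399, 49], "twist": [0, 0, -0.354], "gripper": -1},
    {"translation": [-96, -399, 49], "twist": [0, 0, -0.354], "gripper": -1},
  ],
)

```text
time_s: 9.05
ee_pos: [0.5712, 0.2023, 0.3489]
eef_rot: [[0.99, 0.139, 0.003], [0.139, -0.99, -0.003], [0.003, 0.004, -1.0]]
wrist_force: [-0.5, 0.1, 0.4]
gripper_width: 0.0784
```

```bash
python3 - <<'E'
from h import *
p,d,X=snap('wrist'); save('w2',p); z=X[...,2]
for lo,hi in((.012,.045),(.05,.08)):
    m=((z>lo)&(z<hi)&(X[...,1]>.05)&(X[...,1]<.32)).astype(np.uint8); n,l,st,c=cv2.connectedComponentsWithStats(m)
    for k in 1+np.argsort(-st[1:,4])[:5]:
        P=X[l==k]; r=cv2.minAreaRect((P[:,:2]*1000).astype(np.float32)); print(lo,st[k],np.round(r[0],1),np.round(r[1],1),round(r[2],1),np.round(np.percentile(P[:,2],[50,90]),4))
D=down(-82.2); go(([.61,.23,.3],D))
E
```

```text
0.012 [ 233   87   54  123 1530] [610.  230.5] [150.  64.] 7.2 [0.0318 0.0331]
0.012 [291 212  38  80 822] [477.3 143.7] [118.7  42.3] 3.8 [0.0218 0.0231]
0.012 [367   9  65  43 618] [751.6  93. ] [73.6 29.1] 68.6 [0.0309 0.0418]
0.012 [348 129  61  37 554] [634.9  81.9] [42.1 73. ] 12.0 [0.0222 0.0233]
0.012 [182 220  22  38 549] [475.5 308.1] [23.7 51.7] 89.9 [0.0243 0.0366]
0.05 [ 376    4   63   42 2193] [764.6  90.2] [34.3 61.4] 4.6 [0.0611 0.0631]
0.05 [388 143  31  13 325] [638.8  64.5] [12.1 30.8] 12.1 [0.062  0.0634]
0.05 [306 249  13  32 302] [477.8 143.8] [40.4 12.3] 3.0 [0.0618 0.0629]
t 9.1 p [0.5713 0.2009 0.3491] yang -82.1 F [ 0.1 -0.4  0.6] w 0.0823 q [ 0.34  0.28  1.63 -0.    1.23  1.77]
[42.2, -23.7, 49.2] [0.004, -0.003, 0.002]
```

View pics/w2.png

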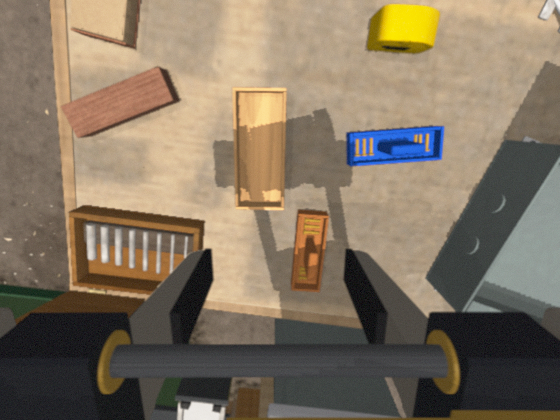

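```bash
python3 - <<'E'
from h import *
D=down(-82.8); go(([.61,.2305,.104],D))
E
```

```text
t 9.1 p [0.5713 0.2009 0.3491] yang -82.1 F [ 0.1 -0.4  0.6] w 0.0823 q [ 0.34  0.28  1.63 -0.    1.23  1.77]
[41.7, -25.0, 245.2] [0.004, -0.003, 0.012]
```

Call:
play_rows(
  moves=[
    {"translation": [20, -12, 20], "twist": [0.004, -0.003, 0.012], "gripper": -1},
    {"translation": [41.7, -25, 40], "twist": [0.004, -0.003, 0.012], "gripper": -1},
    {"translation": [41.7, -25, 75], "twist": [0.004, -0.003, 0.012], "gripper": -1},
    {"translation": [41.7, -25, 110], "twist": [0.004, -0.003, 0.012], "gripper": -1},
    {"translation": [41.7, -25, 145], "twist": [0.004, -0.003, 0.012], "gripper": -1},
    {"translation": [41.7, -25, 175], "twist": [0.004, -0.003, 0.012], "gripper": -1},
    {"translation": [41.7, -25, 200], "twist": [0.004, -0.003, 0.012], "gripper": -1},
    {"translation": [41.7, -25, 205], "twist": [0.004, -0.003, 0.012], "gripper": -1},
  ],
)

```text
time_s: 9.77
ee_pos: [0.6084, 0.2281, 0.1398]
eef_rot: [[0.992, 0.124, -0.006], [0.123, -0.992, -0.002], [-0.006, 0.002, -1.0]]
wrist_force: [-1.0, -0.7, -0.4]
gripper_width: 0.0918
```

```bash
python3 - <<'E'
from h import *
D=down(-82.8); go(([.61,.2305,.104],D))
E
```

```text
t 9.77 p [0.6084 0.2281 0.1398] yang -82.9 F [-1.  -0.7 -0.4] w 0.0918 q [ 0.36  0.57  1.69 -0.    0.89  1.8 ]
[2.1, -2.3, 35.8] [0.002, 0.006, -0.002]
```

Call:
play_rows(
  moves=[
    {"translation": [2, -2, 20], "twist": [0, 0.006, 0], "gripper": -1},
    {"translation": [2, -2, 32], "twist": [0, 0.006, 0], "gripper": -1},
    {"translation": [2, -2, 36], "twist": [0, 0.006, 0], "gripper": 0.2},
    {"translation": [2, -2, 36], "twist": [0, 0.006, 0], "gripper": 1},
    {"translation": [2, -2, 36], "twist": [0, 0.006, 0], "gripper": 1},
    {"translation": [2, -2, 36], "twist": [0, 0.006, 0], "gripper": 1},
    {"translation": [2, -2, 36], "twist": [0, 0.006, 0], "gripper": 1},
    {"translation": [2, -2, 36], "twist": [0, 0.006, 0], "gripper": 1},
    {"translation": [2, -2, 36], "twist": [0, 0.006, 0], "gripper": 1},
    {"translation": [2, -2, 36], "twist": [0, 0.006, 0], "gripper": 1},
    {"translation": [2, -2, 36], "twist": [0, 0.006, 0], "gripper": 1},
    {"translation": [2, -2, 36], "twist": [0, 0.006, 0], "gripper": 1},
  ],
)

```text
time_s: 10.77
ee_pos: [0.6107, 0.2305, 0.1053]
eef_rot: [[0.992, 0.124, 0.002], [0.124, -0.992, -0.001], [0.002, 0.001, -1.0]]
wrist_force: [-1.0, -1.3, 7.8]
gripper_width: 0.0636
```

```bash
python3 - <<'E'
from h import *
D=down(-102.5); go(([.61,.2305,.26],down(-82.8)),(hp(-.10,.26),D))
E
```

```text
t 10.77 p [0.6107 0.2305 0.1053] yang -82.9 F [-1.  -1.3  7.8] w 0.0636 q [ 0.36  0.62  1.7  -0.    0.82  1.81]
[-0.4, 0.1, -154.7] [0.001, -0.002, -0.002]
[-121.5, 421.3, -154.4] [0.001, -0.002, 0.342]
```

Call:
play_rows(
  moves=[
    {"translation": [0, 0, -15], "twist": [0, 0, 0], "gripper": 1},
    {"translation": [0, 0, -40], "twist": [0, 0, 0], "gripper": 1},
    {"translation": [0, 0, -75], "twist": [0, 0, 0], "gripper": 1},
    {"translation": [0, 0, -110], "twist": [0, 0, 0], "gripper": 1},
    {"translation": [0, 0, -140], "twist": [0, 0, 0], "gripper": 1},
    {"translation": [0, 0, -155], "twist": [0, 0, 0], "gripper": 1},
    {"translation": [-10, 35, -155], "twist": [0, 0, 0.03], "gripper": 1},
    {"translation": [-20, 70, -155], "twist": [0, 0, 0.06], "gripper": 1},
    {"translation": [-30, 105, -155], "twist": [0, 0, 0.09], "gripper": 1},
    {"translation": [-40, 140, -155], "twist": [0, 0, 0.12], "gripper": 1},
    {"translation": [-50, 175, -155], "twist": [0, 0, 0.15], "gripper": 1},
    {"translation": [-60, 210, -155], "twist": [0, 0, 0.18], "gripper": 1},
  ],
)

```text
time_s: 11.77
ee_pos: [0.5761, 0.0134, 0.2608]
eef_rot: [[0.998, -0.057, 0.003], [-0.057, -0.998, -0.001], [0.003, 0.001, -1.0]]
wrist_force: [0.1, -0.6, -1.5]
gripper_width: 0.0639
```

```bash
python3 - <<'E'
from h import *
D=down(-102.5); go((hp(-.10,.26),D))
E
```

```text
t 11.77 p [0.5761 0.0134 0.2608] yang -93.3 F [ 0.1 -0.6 -1.5] w 0.0639 q [ 0.02  0.32  1.78 -0.    1.04  1.65]
[-21.8, 217.5, 0.9] [0.001, -0.003, 0.161]
```

Call:
play_rows(
  moves=[
    {"translation": [-4, 35, 1], "twist": [0, 0, 0.03], "gripper": 1},
    {"translation": [-8, 70, 1], "twist": [0, 0, 0.06], "gripper": 1},
    {"translation": [-12, 105, 1], "twist": [0, 0, 0.09], "gripper": 1},
    {"translation": [-16, 140, 1], "twist": [0, 0, 0.12], "gripper": 1},
    {"translation": [-19, 175, 1], "twist": [0, 0, 0.15], "gripper": 1},
    {"translation": [-21, 205, 1], "twist": [0, 0, 0.161], "gripper": 1},
    {"translation": [-22, 217, 1], "twist": [0, 0, 0.161], "gripper": 1},
    {"translation": [-22, 217, 1], "twist": [0, 0, 0.161], "gripper": 1},
    {"translation": [-22, 217, 1], "twist": [0, 0, 0.161], "gripper": 1},
  ],
)

```text
time_s: 12.52
ee_pos: [0.5415, -0.2019, 0.2599]
eef_rot: [[0.976, -0.217, 0.002], [-0.217, -0.976, -0.0], [0.002, -0.0, -1.0]]
wrist_force: [0.4, 0.6, -1.6]
gripper_width: 0.0637
```

```bash
python3 - <<'E'
from h import *
D=down(-102.5); go((hp(-.10,.112),D))
p,d,X=snap('wrist'); save('w3',p); z=X[...,2]
rel=(X[...,:2]-C)@np.c_[bx,by]*1000
# walls at top rim z~.095 and tray
m=(z>.088)&(z<.102)&(abs(rel[...,0])<140)&(abs(rel[...,1])<160); print('rim',np.round(np.percentile(rel[m],[1,99],axis=0),1))
m=(z>.18)&(z<.196)&(abs(rel[...,0]-10)<85)&(abs(rel[...,1])<60); P=rel[m]; print('tray',m.sum(),np.round(np.percentile(P,[1,99],axis=0),1),np.round(np.percentile(z[m],[50,90]),3))
E
```

```text
t 12.52 p [ 0.5415 -0.2019  0.2599] yang -102.6 F [ 0.4  0.6 -1.6] w 0.0637 q [-0.36  0.32  1.78  0.    1.04  1.43]
[0.2, 0.4, 147.9] [-0.0, -0.002, -0.001]
rim [[-106.8 -140.3]
 [ 110.3  140. ]]
tray 6701 [[-65.3 -41. ]
 [ 83.7  42.8]] [0.187 0.188]
```

View pics/w3.png

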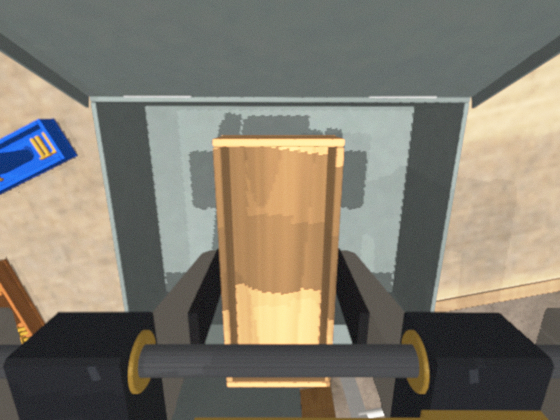

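Tray is level and centred over the opening, about 20 mm clear at the closest end. Descending.

Call:
play_rows(
  moves=[
    {"translation": [0, 0, 25], "twist": [0, 0, 0], "gripper": 1},
    {"translation": [0, 0, 55], "twist": [0, 0, 0], "gripper": 1},
    {"translation": [0, 0, 85], "twist": [0, 0, 0], "gripper": 1},
    {"translation": [0, 0, 110], "twist": [0, 0, 0], "gripper": 1},
    {"translation": [0, 0, 128], "twist": [0, 0, 0], "gripper": 1},
    {"translation": [0, 0, 138], "twist": [0, 0, 0], "gripper": 1},
    {"translation": [0, 0, 144], "twist": [0, 0, 0], "gripper": 1},
    {"translation": [0, 0, 147], "twist": [0, 0, 0], "gripper": 1},
    {"translation": [0, 0, 149], "twist": [0, 0, 0], "gripper": 1},
    {"translation": [0, 0, 150], "twist": [0, 0, 0], "gripper": 1},
    {"translation": [0, 0, 150], "twist": [0, 0, 0], "gripper": 1},
  ],
)

```text
time_s: 13.48
ee_pos: [0.5426, -0.2013, 0.1107]
eef_rot: [[0.976, -0.216, 0.004], [-0.216, -0.976, -0.001], [0.004, 0.0, -1.0]]
wrist_force: [0.6, -0.2, -2.1]
gripper_width: 0.0638
```

Call:
play_rows(
  moves=[
    {"translation": [0, 0, 1], "twist": [0, 0, 0], "gripper": 1},
    {"translation": [0, 0, 1.5], "twist": [0, 0, 0], "gripper": 1},
    {"translation": [0, 0, 2], "twist": [0, 0, 0], "gripper": 1},
    {"translation": [0, 0, 2], "twist": [0, 0, 0], "gripper": 1},
  ],
)

```text
time_s: 13.82
ee_pos: [0.5429, -0.2015, 0.1093]
eef_rot: [[0.976, -0.216, 0.005], [-0.216, -0.976, -0.001], [0.005, 0.0, -1.0]]
wrist_force: [-0.6, -0.1, 3.9]
gripper_width: 0.0636
```

Call:
play_rows(
  moves=[
    {"translation": [0, 0, 1], "twist": [0, 0, 0], "gripper": -0.6},
    {"translation": [0, 0, 0], "twist": [0, 0, 0], "gripper": -0.9},
    {"translation": [0, 0, 0], "twist": [0, 0, 0], "gripper": -0.9},
    {"translation": [0, 0, 0], "twist": [0, 0, 0], "gripper": -0.9},
    {"translation": [0, 0, 0], "twist": [0, 0, 0], "gripper": -0.9},
    {"translation": [0, 0, -25], "twist": [0, 0, 0], "gripper": -0.9},
    {"translation": [0, 0, -60], "twist": [0, 0, 0], "gripper": -0.9},
    {"translation": [0, 0, -95], "twist": [0, 0, 0], "gripper": -0.9},
    {"translation": [0, 0, -130], "twist": [0, 0, 0], "gripper": -0.9},
    {"translation": [0, 0, -165], "twist": [0, 0, 0], "gripper": -0.9},
    {"translation": [0, 0, -190], "twist": [0, 0, 0], "gripper": -0.9},
    {"translation": [0, 0, -190], "twist": [0, 0, 0], "gripper": -0.9},
  ],
)

```text
time_s: 14.82
ee_pos: [0.5442, -0.2021, 0.3051]
eef_rot: [[0.976, -0.216, 0.013], [-0.216, -0.976, -0.004], [0.013, 0.001, -1.0]]
wrist_force: [1.1, -0.1, 0.3]
gripper_width: 0.0874
```

```bash
python3 - <<'E'
from h import *
p,d,X=snap('wrist'); save('w4',p); z=X[...,2]
rel=(X[...,:2]-C)@np.c_[bx,by]*1000
m=((z>.028)&(z<.045)&(abs(rel[...,0])<100)&(abs(rel[...,1])<90)).astype(np.uint8); n,l,st,c=cv2.connectedComponentsWithStats(m)
for k in 1+np.argsort(-st[1:,4])[:2]:
    P=X[l==k]; r=cv2.minAreaRect((P[:,:2]*1000).astype(np.float32)); print(st[k],np.round(r[0],1),np.round(r[1],1),round(r[2],1),np.round(np.percentile(P[:,2],[10,50,90]),4))
go(([.4775,.1437,.30],down(-86.6)))
E
```

```text
[ 249  130   59  128 1450] [ 542.7 -201.5] [ 64.1 149.3] 77.6 [0.0313 0.036  0.0371]
t 14.87 p [ 0.5432 -0.2018  0.3024] yang -102.5 F [ 0.2  0.6 -0.9] w 0.0872 q [-0.36  0.28  1.74  0.    1.11  1.43]
[-138.9, -323.1, 0.6] [0.002, -0.01, -0.277]
```

Call:
play_rows(
  moves=[
    {"translation": [-139, -323, 0], "twist": [0, -0.005, -0.277], "gripper": -0.3},
    {"translation": [-139, -323, 0], "twist": [0, -0.005, -0.277], "gripper": -0.3},
    {"translation": [-139, -323, 0], "twist": [0, -0.005, -0.277], "gripper": -0.3},
    {"translation": [-139, -323, 0], "twist": [0, -0.005, -0.277], "gripper": -0.3},
    {"translation": [-139, -323, 0], "twist": [0, -0.005, -0.277], "gripper": -0.3},
    {"translation": [-139, -323, 0], "twist": [0, -0.005, -0.277], "gripper": -0.3},
    {"translation": [-139, -323, 0], "twist": [0, -0.005, -0.277], "gripper": -0.3},
    {"translation": [-139, -323, 0], "twist": [0, -0.005, -0.277], "gripper": -0.3},
    {"translation": [-139, -323, 0], "twist": [0, -0.005, -0.277], "gripper": -0.3},
    {"translation": [-139, -323, 0], "twist": [0, -0.005, -0.277], "gripper": -0.3},
    {"translation": [-139, -323, 0], "twist": [0, -0.005, -0.277], "gripper": -0.3},
    {"translation": [-139, -323, 0], "twist": [0, -0.005, -0.277], "gripper": -0.3},
  ],
)

```text
time_s: 15.87
ee_pos: [0.4772, 0.143, 0.2997]
eef_rot: [[0.998, 0.059, 0.003], [0.059, -0.998, -0.004], [0.003, 0.004, -1.0]]
wrist_force: [0.8, -0.8, -0.4]
gripper_width: 0.0593
```

```bash
python3 - <<'E'
from h import *
p,d,X=snap('wrist'); save('w5',p); z=X[...,2]
near=(abs(X[...,0]-.4775)<.09)&(abs(X[...,1]-.1437)<.05)
for lo,hi in((.014,.04),(.05,.08)):
    m=((z>lo)&(z<hi)&near).astype(np.uint8); n,l,st,c=cv2.connectedComponentsWithStats(m)
    k=1+np.argmax(st[1:,4]); P=X[l==k]; r=cv2.minAreaRect((P[:,:2]*1000).astype(np.float32)); print(st[k],np.round(r[0],1),np.round(r[1],1),round(r[2],1),np.round(np.percentile(P[:,2],[10,50,90]),4))
go(([.4775,.1437,.119],down(-86.6)))
E
```

```text
[ 258  140   38  100 1015] [477.1 143.9] [118.2  42. ] 3.7 [0.0183 0.0221 0.0232]
[271 180  12  39 434] [477.7 144. ] [39.2 11.7] 3.5 [0.0596 0.0619 0.063 ]
t 15.92 p [0.4773 0.1426 0.2999] yang -86.7 F [ 1.1 -0.8  0.1] w 0.06 q [ 0.29  0.16  1.9  -0.    1.08  1.8 ]
[-0.4, -1.7, 180.9] [0.004, -0.003, -0.001]
```

Call:
play_rows(
  moves=[
    {"translation": [0, -1.8, 35], "twist": [0.004, -0.003, 0], "gripper": -0.3},
    {"translation": [0, -1.8, 70], "twist": [0.004, -0.003, 0], "gripper": -0.3},
    {"translation": [0, -1.8, 105], "twist": [0.004, -0.003, 0], "gripper": -0.3},
    {"translation": [0, -1.8, 140], "twist": [0.004, -0.003, 0], "gripper": -0.3},
    {"translation": [0, -1.8, 165], "twist": [0.004, -0.003, 0], "gripper": -0.3},
    {"translation": [0, -1.8, 177], "twist": [0.004, -0.003, 0], "gripper": -0.3},
    {"translation": [0, -1.8, 180], "twist": [0.004, -0.003, 0], "gripper": -0.3},
    {"translation": [0, -1.8, 180], "twist": [0.004, -0.003, 0], "gripper": 0.5},
    {"translation": [0, -1.8, 180], "twist": [0.004, -0.003, 0], "gripper": 1},
    {"translation": [0, -1.8, 180], "twist": [0.004, -0.003, 0], "gripper": 1},
    {"translation": [0, -1.8, 180], "twist": [0.004, -0.003, 0], "gripper": 1},
    {"translation": [0, -1.8, 180], "twist": [0.004, -0.003, 0], "gripper": 1},
  ],
)

```text
time_s: 16.92
ee_pos: [0.4785, 0.1439, 0.1209]
eef_rot: [[0.998, 0.058, 0.002], [0.058, -0.998, 0.001], [0.002, -0.001, -1.0]]
wrist_force: [-0.3, -0.0, 1.0]
gripper_width: 0.0286
```

Call:
play_rows(
  moves=[
    {"translation": [0, 0, 0], "twist": [0, 0, 0], "gripper": 1},
    {"translation": [0, 0, 0], "twist": [0, 0, 0], "gripper": 1},
    {"translation": [0, 0, 0], "twist": [0, 0, 0], "gripper": 1},
    {"translation": [0, 0, 0], "twist": [0, 0, 0], "gripper": 1},
    {"translation": [0, 0, 0], "twist": [0, 0, 0], "gripper": 1},
    {"translation": [0, 0, 0], "twist": [0, 0, 0], "gripper": 1},
  ],
)

```text
time_s: 17.42
ee_pos: [0.4787, 0.144, 0.1213]
eef_rot: [[0.998, 0.058, 0.003], [0.058, -0.998, 0.001], [0.003, -0.001, -1.0]]
wrist_force: [-0.8, -0.4, 6.1]
gripper_width: 0.0119
```

```bash
python3 - <<'E'
from h import *
s=bot.sense(); go(([.4775,.144,.28],down(-86.6)),([.5427,-.2015,.28],down(-102.4)))
E
```

```text
t 17.42 p [0.4787 0.144  0.1213] yang -86.7 F [-0.8 -0.4  6.1] w 0.0119 q [0.29 0.42 2.04 0.   0.68 1.8 ]
[-0.8, -0.2, -158.7] [-0.001, -0.003, -0.001]
[44.2, 348.5, -158.9] [-0.001, -0.003, 0.275]
```

Call:
play_rows(
  moves=[
    {"translation": [0, 0, -15], "twist": [0, 0, 0], "gripper": 1},
    {"translation": [0, 0, -40], "twist": [0, 0, 0], "gripper": 1},
    {"translation": [0, 0, -75], "twist": [0, 0, 0], "gripper": 1},
    {"translation": [0, 0, -110], "twist": [0, 0, 0], "gripper": 1},
    {"translation": [0, 0, -140], "twist": [0, 0, 0], "gripper": 1},
    {"translation": [0, 0, -159], "twist": [0, 0, 0], "gripper": 1},
    {"translation": [4, 30, -159], "twist": [0, 0, 0.03], "gripper": 1},
    {"translation": [8, 65, -159], "twist": [0, 0, 0.06], "gripper": 1},
    {"translation": [12, 100, -159], "twist": [0, 0, 0.09], "gripper": 1},
    {"translation": [16, 135, -159], "twist": [0, 0, 0.12], "gripper": 1},
    {"translation": [21, 170, -159], "twist": [0, 0, 0.15], "gripper": 1},
    {"translation": [26, 205, -159], "twist": [0, 0, 0.18], "gripper": 1},
  ],
)

```text
time_s: 18.42
ee_pos: [0.5159, -0.0609, 0.2801]
eef_rot: [[0.992, -0.123, 0.003], [-0.123, -0.992, 0.001], [0.002, -0.001, -1.0]]
wrist_force: [1.1, -0.5, -1.8]
gripper_width: 0.0121
```

```bash
python3 - <<'E'
from h import *
s=bot.sense(); go(([.5435,-.2015,.28],down(-102.4)))
E
```

```text
t 18.42 p [ 0.5159 -0.0609  0.2801] yang -97.0 F [ 1.1 -0.5 -1.8] w 0.0121 q [-0.12  0.21  1.88  0.    1.04  1.57]
[44.6, 136.2, 0.0] [-0.002, -0.002, 0.093]
```

Call:
play_rows(
  moves=[
    {"translation": [11, 34, 0], "twist": [0, 0, 0.03], "gripper": 1},
    {"translation": [22, 68, 0], "twist": [0, 0, 0.06], "gripper": 1},
    {"translation": [33, 102, 0], "twist": [0, 0, 0.093], "gripper": 1},
    {"translation": [41, 126, 0], "twist": [0, 0, 0.093], "gripper": 1},
    {"translation": [44.6, 136, 0], "twist": [0, 0, 0.093], "gripper": 1},
    {"translation": [44.6, 136, 0], "twist": [0, 0, 0.093], "gripper": 1},
    {"translation": [44.6, 136, 0], "twist": [0, 0, 0.093], "gripper": 1},
  ],
)

```text
time_s: 19.0
ee_pos: [0.5431, -0.2008, 0.2795]
eef_rot: [[0.977, -0.215, 0.002], [-0.215, -0.977, 0.002], [0.001, -0.002, -1.0]]
wrist_force: [-0.2, 0.1, -0.5]
gripper_width: 0.0119
```

```bash
python3 - <<'E'
from h import *
p,d,X=snap('wrist'); save('w6',p); z=X[...,2]
rel=(X[...,:2]-C)@np.c_[bx,by]*1000
for lo,hi in((.165,.20),(.028,.045)):
    m=((z>lo)&(z<hi)&(abs(rel[...,0])<100)&(abs(rel[...,1])<90)).astype(np.uint8); n,l,st,c=cv2.connectedComponentsWithStats(m)
    for k in 1+np.argsort(-st[1:,4])[:2]:
        P=X[l==k]; r=cv2.minAreaRect((P[:,:2]*1000).astype(np.float32)); print(st[k],np.round(r[0],1),np.round(r[1],1),round(r[2],1),np.round(np.percentile(P[:,2],[10,50,90]),4))
go(([.5435,-.2015,.1293],down(-102.4)))
E
```

```text
[ 243  162   72   95 2320] [ 570.7 -206.4] [42.2 58.2] 77.3 [0.1721 0.1802 0.1817]
[268 222  22  25 382] [ 559.5 -204. ] [11.9  3.6] 76.7 [0.1698 0.1847 0.1973]
[248 127  64  34 523] [ 599.  -213.9] [63.8 33.5] 78.2 [0.0351 0.0363 0.0373]
t 19.05 p [ 0.543  -0.2002  0.2796] yang -102.4 F [-0.   0.1 -0.8] w 0.0116 q [-0.36  0.3   1.76  0.    1.08  1.43]
[0.6, 1.5, 150.3] [-0.002, -0.001, 0.001]
```

View pics/w6.png

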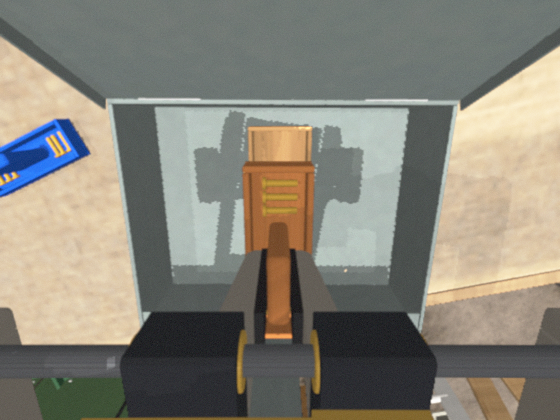

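Call:
play_rows(
  moves=[
    {"translation": [0.8, 1.3, 25], "twist": [0, 0, 0], "gripper": 1},
    {"translation": [0.8, 1.3, 55], "twist": [0, 0, 0], "gripper": 1},
    {"translation": [0.8, 1.3, 85], "twist": [0, 0, 0], "gripper": 1},
    {"translation": [0.8, 1.3, 110], "twist": [0, 0, 0], "gripper": 1},
    {"translation": [0.8, 1.3, 128], "twist": [0, 0, 0], "gripper": 1},
    {"translation": [0.8, 1.3, 138], "twist": [0, 0, 0], "gripper": 1},
    {"translation": [0.8, 1.3, 144], "twist": [0, 0, 0], "gripper": 1},
    {"translation": [0.8, 1.3, 147], "twist": [0, 0, 0], "gripper": 1},
    {"translation": [0.8, 1.3, 149], "twist": [0, 0, 0], "gripper": 1},
    {"translation": [0.8, 1.3, 150], "twist": [0, 0, 0], "gripper": 1},
    {"translation": [0.8, 1.3, 150], "twist": [0, 0, 0], "gripper": 1},
  ],
)

```text
time_s: 19.97
ee_pos: [0.5442, -0.2014, 0.1304]
eef_rot: [[0.977, -0.214, 0.003], [-0.214, -0.977, 0.002], [0.002, -0.002, -1.0]]
wrist_force: [0.8, -0.5, -0.7]
gripper_width: 0.0117
```

Call:
play_rows(
  moves=[
    {"translation": [0, 0, 1], "twist": [0, 0, 0], "gripper": 1},
    {"translation": [0, 0, 1.5], "twist": [0, 0, 0], "gripper": 1},
    {"translation": [0, 0, 2], "twist": [0, 0, 0], "gripper": 1},
    {"translation": [0, 0, 2], "twist": [0, 0, 0], "gripper": 1},
  ],
)

```text
time_s: 20.3
ee_pos: [0.5446, -0.2016, 0.1293]
eef_rot: [[0.977, -0.214, 0.004], [-0.214, -0.977, 0.001], [0.003, -0.002, -1.0]]
wrist_force: [-2.0, 1.4, 6.1]
gripper_width: 0.0115
```

Call:
play_rows(
  moves=[
    {"translation": [0, 0, 0], "twist": [0, 0, 0], "gripper": 0.4},
    {"translation": [0, 0, 0], "twist": [0, 0, 0], "gripper": 0.4},
    {"translation": [0, 0, 0], "twist": [0, 0, 0], "gripper": 0.4},
    {"translation": [0, 0, 0], "twist": [0, 0, 0], "gripper": 0.4},
    {"translation": [0, 0, -15], "twist": [0, 0, 0], "gripper": 0.4},
    {"translation": [0, 0, -40], "twist": [0, 0, 0], "gripper": 0.4},
    {"translation": [0, 0, -75], "twist": [0, 0, 0], "gripper": 0.4},
    {"translation": [0, 0, -110], "twist": [0, 0, 0], "gripper": 0.4},
    {"translation": [0, 0, -150], "twist": [0, 0, 0], "gripper": 0.4},
    {"translation": [0, 0, -185], "twist": [0, 0, 0], "gripper": 0.4},
    {"translation": [-10, 0, -200], "twist": [0, 0, 0], "gripper": 0.4},
    {"translation": [-10, 0, -200], "twist": [0, 0, 0], "gripper": 0.4},
  ],
)

```text
time_s: 21.3
ee_pos: [0.5346, -0.2, 0.3337]
eef_rot: [[0.977, -0.214, 0.01], [-0.214, -0.977, -0.001], [0.01, -0.001, -1.0]]
wrist_force: [1.3, -0.2, 1.1]
gripper_width: 0.0274
```

```bash
python3 - <<'E'
from h import *
p,d,X=snap('wrist'); save('w7',p); z=X[...,2]
rel=(X[...,:2]-C)@np.c_[bx,by]*1000
for lo,hi in((.026,.0325),(.034,.04),(.06,.08)):
    m=((z>lo)&(z<hi)&(abs(rel[...,0])<100)&(abs(rel[...,1])<90)); P=rel[m]
    print(lo,m.sum(),np.round(np.percentile(P,[1,99],axis=0),1).tolist(),np.round(np.percentile(z[m],[10,50,90]),4))
go()
p,d,X=snap('scene'); save('s7',p); rel=(X[...,:2]-HG)@np.c_[bx,by]; z=X[...,2]
m=(rel[...,0]>-.05)&(rel[...,0]<.12)&(abs(rel[...,1])<.13)&(z>.13)&(z<.3)&(abs(rel[...,1])>.1)
print(np.degrees(np.median(np.arctan2(z[m]-.095,-rel[...,0][m]))))
E
```

```text
0.026 984 [[-61.2, -27.1], [71.0, 29.0]] [0.0285 0.0302 0.0314]
0.034 1126 [[-63.7, -30.8], [84.8, 32.8]] [0.0352 0.0363 0.0373]
0.06 382 [[-7.8, -4.1], [30.6, 7.3]] [0.0679 0.0699 0.071 ]
t 21.35 p [ 0.5343 -0.1998  0.3313] yang -102.4 F [ 0.3 -0.1 -0.8] w 0.0273 q [-0.36  0.24  1.72  0.    1.17  1.42]
110.47667941721505
```

View pics/w7.png

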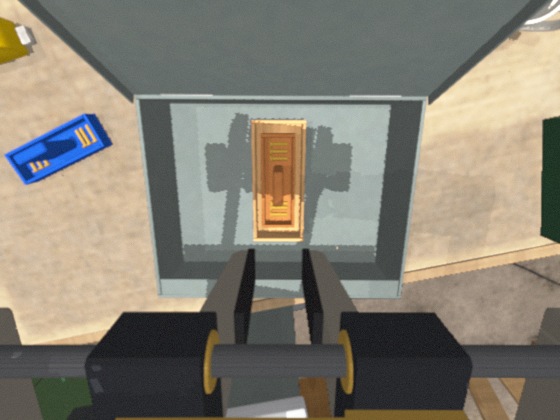

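The small tray (about (278,180)) lies flat inside the large one on the box floor. The tray tops are at 30, 36 and 70 mm, as they should be, the hatch is at about 110°, and the gripper is clear.

```bash
python3 -c "
from station import bot
print(bot.sign_off())"
```

```text
the job is handed in; nothing more can be done
None
```

The job is done and handed in at about 21.4 s of the 72 s allowed.

- **Hatch:** I turned the knob clockwise to about 1.5 rad and lifted the hatch by it to about 48°. I then pushed it from inside past upright. My last check put it at about 110°.
- **Trays:** I lowered the large tray onto the box floor and then the small tray into it, easing each down until the wrist felt contact (about 4–6 N) before releasing.
- **Last checks:** The large tray's rim is at 36 mm. The small tray's rim is at 30 mm and the top of its grip at 70 mm. These match both trays lying flat, and the gripper is about 0.17 m above them.
- **Other things:** I didn't touch the other things round the box, but I didn't re-measure their positions at the end. No check failed. My measurements from the overhead camera differed from the wrist camera's by 2–3 mm, and I used the wrist camera's.

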